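# Chock a feed roller against the fence

## Task

Put the loose steel feed roller on the saw table against the robot-side face of the aluminium stop fence, near the fence's middle and touching it along its whole length. Then chock it with the wooden wedge: flat on its base, thin end pointing straight at the roller and pushed snugly up against the roller's middle from the side away from the fence, so that the roller cannot roll off. Leave both at rest and do not disturb the other things.

Things in the scene. Friction and masses are not known exactly. Their poses are not given: they have to be found in the camera images.
- roller: Bare steel tube roller, lying on its side: 40 mm diameter, 140 mm long, black end plugs, with a stub axle of 12 mm diameter and 15 mm length at each end (170 mm over all), 0.3 to 0.6 kg. It rolls very easily when touched from one side. Origin on its axis at mid-length, 20 mm above the table; its y axis is the roller's axis (x and z turn as it rolls).
- fence: Aluminium bar bolted to the saw table, it does not move: 40 mm thick (its x), 240 mm long (its y), 34 mm high, with two bolt heads on top up to 41 mm high. Origin under its centre at table height. The face to use is the one towards the robot, at its x = -20 mm; a roller touching it has its axis at x = -40 mm.
- wedge: Pale wooden wedge lying on its flat base, 34 mm wide (its x), 85 mm long (its y), 4 mm thick at the thin end (its -y end) rising evenly to 26 mm at the thick end (its +y end), about 30 g. Origin under its centre at table height, z up.
- wedge_tip (a point): Middle of the bottom edge of the wedge's thin end, 42.5 mm from the wedge's origin along its -y, at table height. When the thin end touches the roller, this point is about 11.5 mm, measured along the table, short of the line under the roller's axis.
- jar: Bystander: brown jar with white lid, 47 mm diameter, 44 mm high, upright; origin under its centre. Must stay where it is.
- block: Bystander: rectangular wood offcut, 38 x 75 x 22 mm, the same height all over (not a wedge); origin under its centre. Must stay where it is.
Things that resemble listed ones, but are neither listed nor needed, are in the scene too. What is shaped like the wedge but green or yellow is not meant.

How it is judged:
By the outcome, as a careful person would: the job done as asked, in the order asked, and still so for the second after the job is handed in, with the robot touching nothing.
It also fails if it takes over 67 s, if anything falls off the work surface, if the arm or the gripper's body presses on something with over 40 N, if the wrist force passes 120 N, or if a joint passes its speed limit or range.

## Robot

A 6-joint arm with a two-finger parallel gripper is mounted at the origin on a cart in front of the work surface, level with it; the furniture and walls round the work are solid. World frame = base frame: x ahead of the robot, y to its left, z up, the work surface at z = 0. Lengths are in m, angles in rad, forces in N, time in s.
With the tool pointing down it reaches from about 0.3 to 0.775 m from the base axis. Payload 14.6 kg.
Tool frame: the origin (TCP) lies between the finger pads; the fingertips stand 19 mm ahead of it and the grasp point (between the pads) is the TCP (ctrl.finger_overhang is the distance from the TCP to the fingertips, in m); z points along the fingers, y is the direction in which the jaws open and shut (so a half turn about z gives the same grasp; the last joint's range is limited). The gripper opens to 94 mm and grips with 3 to 60 N. Pads are 16 mm wide; open, the fingers measure 119 mm over their backs; the gripper's body (75 mm by 177 mm) begins 78 mm behind the grasp point.
Start: joints at [-0.067, 0.3, 1.521, -0, 1.321, -0.067], TCP at [0.55, -0, 0.224] pointing down, gripper open.
Joint ranges: [-3.03, 3.03], [-0.79, 2.21], [0.23, 2.52], [-1.04, 4.18], [0, 3.07], [-2.55, 2.55]. Speed limits (rad/s): [2.22, 2.22, 2.57, 3.14, 3.14, 3.14].

## Interface

Orientations are given as [roll, pitch, yaw] about the fixed x, y, z axes, in that order (R = Rz(yaw) Ry(pitch) Rx(roll)).
In Python, from station import ctrl gives the robot as it stands.
- The arm moves only by the tool send_rows, never from a script. Its argument "series" is a list of rows, each a list of 7 numbers: the turn, a rotation vector about the tool's x, y, z in degrees, then the shift along the tool's x, y, z in m, then the gripper's target within -1 to 1 (fully open at 1, half-way at 0, shut at -1). A call has 1 to 8 rows; each row is the pose to reach, as a shift and turn from the pose commanded when the call began, along the tool's axes at that moment; what a row does not reach only later rows make up. A row lasts 1/10 s, in which the tool goes at most 50 mm and 8.59 degrees, less where a joint would pass 70% of its speed; a pose out of reach is approached as far as the arm can. A call with a gripper value outside its range is refused whole. The fingers move at their own pace and stop on an object; "force" is the grip in N (left out, the last holds). Time passes only in rows, so rows that repeat a pose let the fingers close. It gives the time, the measured TCP pose, the force and the opening at its end, in the units of the state.
- ctrl.get_obs(): the state, without advancing time (a new reading comes with each control period).
- ctrl.camera(name): name is "scene" or "side" or "wrist"; returns a dict with "pixels" (400x640x3 uint8, red, green, blue), "z_map" (400x640 float32, m along the optical axis (not along the pixel's ray), 0 where there is no reading), "fov_y" (degrees; the focal length in pixels is half the picture's height over the tangent of half this angle, whatever the lens; pixels are square), "cx", "cy" (the principal point, pixels), "R" (3x3) and "t" (3): a world point X has camera coordinates R X + t. Camera axes: x right, y down, z forward; pixel columns grow to the right and rows downward; lengths in m; the calibration is good to about 2 mm. A picture is of the moment at which its call begins.
- ctrl.hand_in(): hands the job in, once; it reports no verdict.
The state is a dict: "time_s": time; "qpos": joint angles; "joint_vel": joint speeds; "tau": joint torques, N m; "ee_pos": TCP position; "eef_rot": TCP orientation; "force": force on the tool from outside, world axes, zero at the start; "moment": the same for the moment, N m; "grip_width": finger opening in m.
Only numpy, scipy, OpenCV 4.12 (cv2) and the standard library are available. Lean on these libraries where they do the work, as an engineer would, in place of code of your own. Each camera call takes 0.05 s, during which the arm holds its last target.

## Working session

There is one attempt and no reset: what is moved stays moved. The work goes in short steps, Python scripts to look and compute and a tool call to move; the robot and the scene stay as the last step left them, time stands still between calls to the robot, and variables do not carry over. Pictures are saved under pics/ and viewed, and the job is handed in when it is done.

Besides the shell and the picture viewer there is one more tool, called after "Request:" as name(argument=value, ...) on one line, values as JSON. send_rows: Moves the arm, as the interface text tells. Its arguments: {"type":"object","properties":{"series":{"type":"array"},"force":{"type":"number"}},"required":["series"]}

```bash
mkdir -p pics; ls
cat > h.py <<'E'
from station import ctrl
import numpy as np, cv2
def cam(n):
    return ctrl.camera(n)
def f(c): return 200/np.tan(np.radians(c["fov_y"])/2)
def ray(c,u,v,z):
    d=np.array([(u-c["cx"])/f(c),(v-c["cy"])/f(c),1.]); R=np.array(c["R"]);o=-R.T@c["t"];w=R.T@d
    return o+w*(z-o[2])/w[2]
def cloud(c):
    v,u=np.mgrid[0:400,0:640]; z=c["z_map"]
    P=np.stack([(u-c["cx"])/f(c)*z,(v-c["cy"])/f(c)*z,z],-1)
    return (P-c["t"])@np.array(c["R"])
def proj(c,X):
    p=np.array(c["R"])@np.array(X)+c["t"]; return p[:2]/p[2]*f(c)+[c["cx"],c["cy"]]
def save(n,img): cv2.imwrite("pics/"+n,img[:,:,::-1])
E
python3 - <<'E'
from h import *
for n in ["scene","side","wrist"]:
    c=cam(n); save(n+"0.png",c["pixels"]); print(n,c["fov_y"],c["cx"],c["cy"],-np.array(c["R"]).T@c["t"],c["R"][2])
    np.save(n+"0.npy",c,allow_pickle=True)
print(ctrl.get_obs())
E
```

```text
pics
scene 47.47443115432362 320.0080248138727 203.60016667470367 [ 0.04273021 -0.56095918  0.82900149] [ 0.46589323  0.50352677 -0.72760174]
side 56.14713189985474 317.40571999702235 196.98529104632178 [ 0.34272928 -0.48216545  0.96512365] [ 0.21345517  0.45339745 -0.86537139]
wrist 69.61908115874783 319.67982797912646 196.2997948613749 [0.55007324 0.08159011 0.38487646] [-9.46580835e-04 -2.73835480e-01 -9.61776083e-01]
{'time_s': 0.15, 'qpos': array([-6.66279228e-02,  3.00343632e-01,  1.52142944e+00, -1.84988247e-06,
        1.32067320e+00, -6.66038527e-02]), 'joint_vel': array([-1.22868995e-03, -2.28909596e-03, -1.67820064e-03,  5.35196488e-04,
       -2.67477791e-03, -1.14196321e-05]), 'tau': array([-2.50185103e-04, -5.31960297e+01, -3.52822959e+01,  7.07691838e-02,
        2.35654798e-02, -3.66386917e-05]), 'ee_pos': array([ 5.49826049e-01, -7.13582240e-06,  2.24020387e-01]), 'eef_rot': array([-3.14074081e+00, -5.50245004e-05,  1.57077269e+00]), 'force': array([-0.44257088,  0.01226016,  0.54259318]), 'moment': array([ 0.02712716,  0.03021037, -0.01119107]), 'grip_width': 0.09392917343878299}
```

View pics/scene0.png

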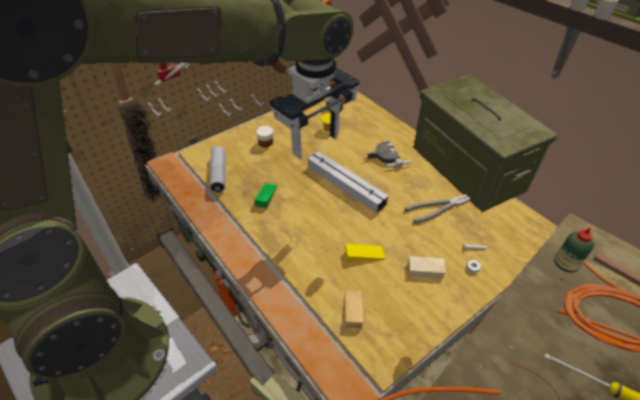

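View pics/side0.png

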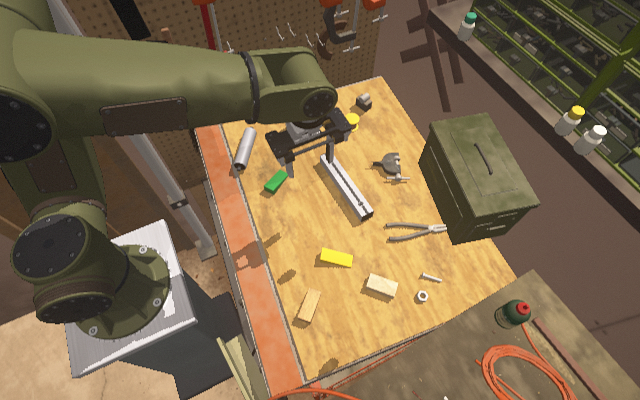

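View pics/wrist0.png

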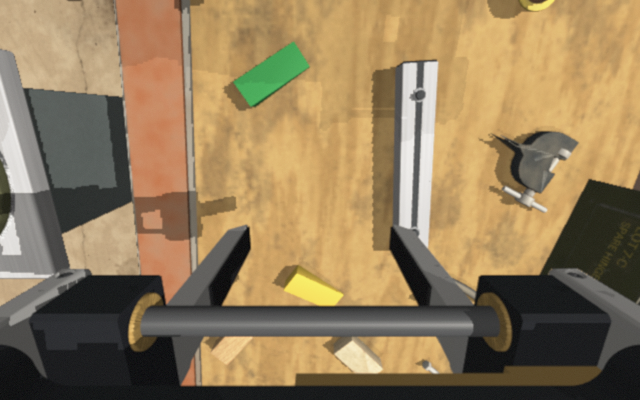

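```bash
cat > m.py <<'E'
from h import *
c=np.load("side0.npy",allow_pickle=True).item(); s=np.load("scene0.npy",allow_pickle=True).item()
for nm,c,boxes in [("side",c,dict(roller=(228,120,262,175),fence=(315,150,378,222),A=(295,285,325,328),B=(360,270,402,302),yel=(315,245,358,270),jar=(350,90,375,112))),
  ("scene",s,dict(roller=(205,143,230,197),fence=(303,150,390,212),A=(340,287,368,330),B=(405,254,449,280),jar=(253,122,277,150)))]:
    P=cloud(c); ok=c["z_map"]>0
    for k,(a,b,d,e) in boxes.items():
        m=np.zeros_like(ok); m[b:e,a:d]=1; m&=ok&(P[...,2]>.006)&(P[...,2]<.06)
        Q=P[m]
        if len(Q)<10: print(nm,k,len(Q)); continue
        r=cv2.minAreaRect((Q[:,:2]*1000).astype(np.float32))
        A=np.c_[Q[:,:2]-Q[:,:2].mean(0),np.ones(len(Q))]; g=np.linalg.lstsq(A,Q[:,2],rcond=None)[0]
        print(nm,k,len(Q),np.round(r[0]),np.round(r[1]),round(r[2],1),"zpct",np.round(np.percentile(Q[:,2],[5,25,50,75,95])*1000),"slope",np.round(g[:2],3))
im=np.load("side0.npy",allow_pickle=True).item()["pixels"]
save("crop1.png",cv2.resize(im[235:335,285:435],None,fx=5,fy=5,interpolation=cv2.INTER_CUBIC))
E
python3 m.py
```

```text
side roller 557 [456. 288.] [197.  66.] 68.1 zpct [19. 30. 37. 40. 43.] slope [-0.109  0.11 ]
side fence 1201 [681.  22.] [264. 178.] 59.6 zpct [ 9. 32. 35. 36. 39.] slope [-0.002  0.001]
side A 447 [ 423. -254.] [85. 34.] 44.5 zpct [ 7. 12. 17. 22. 27.] slope [-0.171 -0.138]
side B 487 [ 603. -290.] [60. 93.] 64.4 zpct [12. 22. 23. 25. 26.] slope [0.097 0.08 ]
side yel 406 [ 532. -170.] [ 61. 100.] 52.1 zpct [ 7. 12. 17. 22. 27.] slope [-0.149  0.177]
side jar 216 [894. 282.] [91. 53.] 12.9 zpct [ 9. 22. 35. 46. 53.] slope [0.173 0.209]
scene roller 665 [444. 268.] [160.  39.] 55.3 zpct [18. 29. 35. 38. 40.] slope [-0.048  0.111]
scene fence 1818 [741.  19.] [193. 246.] 2.4 zpct [ 9. 20. 32. 34. 36.] slope [-0.048  0.004]
scene A 558 [ 421. -255.] [83. 34.] 44.6 zpct [ 7. 11. 16. 21. 25.] slope [-0.127 -0.121]
scene B 651 [ 610. -291.] [42. 75.] 42.5 zpct [ 9. 19. 21. 22. 24.] slope [0.116 0.094]
scene jar 292 [621. 293.] [47. 46.] 67.6 zpct [ 9. 23. 39. 43. 45.] slope [0.27  0.385]
```

View pics/crop1.png

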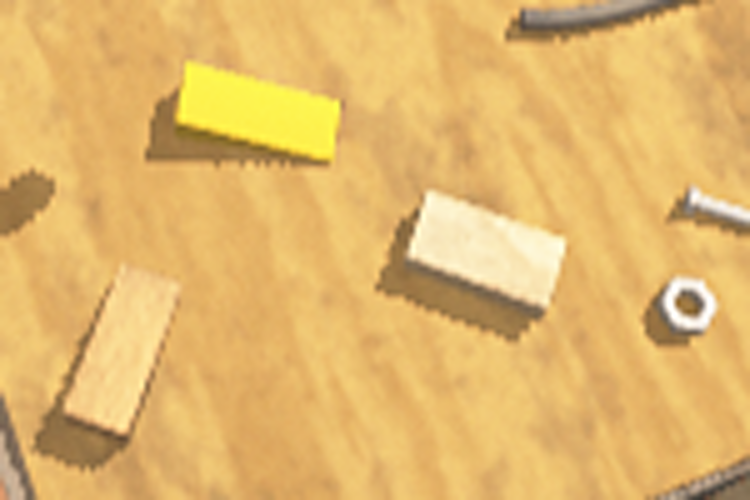

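```bash
cat > m2.py <<'E'
from h import *
def rect(Q):
    r=cv2.minAreaRect((Q[:,:2]*1000).astype(np.float32)); b=cv2.boxPoints(r); return np.round(r[0]),np.round(r[1]),round(r[2],1)
for nm,boxes in [("side",dict(roller=(228,120,262,175),fence=(310,150,378,222))),("scene",dict(roller=(205,143,230,197),fence=(303,150,390,212))),("wrist",dict(fence=(385,50,445,230)))]:
    c=np.load(nm+"0.npy",allow_pickle=True).item()
    P=cloud(c); ok=c["z_map"]>0
    for k,(a,b,d,e) in boxes.items():
        lo,hi={"roller":(.033,.044),"fence":(.029,.038)}[k]
        m=np.zeros_like(ok); m[b:e,a:d]=1; m&=ok&(P[...,2]>lo)&(P[...,2]<hi)
        m=m.astype(np.uint8)
        n,l,st,_=cv2.connectedComponentsWithStats(m); i=1+np.argmax(st[1:,4]); m=l==i
        Q=P[m]
        mu=Q.mean(0); w,V=np.linalg.eigh(np.cov(Q[:,:2].T)); ax=V[:,1]*np.sign(V[1,1])
        t=(Q[:,:2]-mu[:2])@ax; q=(Q[:,:2]-mu[:2])@[-ax[1],ax[0]]
        print(nm,k,len(Q),rect(Q),"mean",np.round(mu*1000,1),"axis deg",round(np.degrees(np.arctan2(ax[1],ax[0])),2),"t",np.round(np.percentile(t,[0,1,99,100])*1000),"q",np.round(np.percentile(q,[1,5,95,99])*1000))
E
python3 m2.py
python3 - <<'E'
from h import *
for nm,(a,b,d,e) in dict(scene=(195,130,400,220),side=(225,115,385,230)).items():
    im=np.load(nm+"0.npy",allow_pickle=True).item()["pixels"]
    save("crop2%s.png"%nm,cv2.resize(im[b:e,a:d],None,fx=3.8,fy=3.8,interpolation=cv2.INTER_CUBIC))
E
```

```text
side roller 365 (array([450., 273.]), array([144.,  35.]), 55.5) mean [449.4 271.   39. ] axis deg 55.11 t [-69. -67.  72.  74.] q [-15. -13.  15.  17.]
side fence 839 (array([668.,  16.]), array([ 42., 245.]), 3.0) mean [667.5   0.   35.2] axis deg 93.87 t [-107. -105.  133.  138.] q [-22. -19.  18.  19.]
scene roller 398 (array([448., 274.]), array([141.,  31.]), 55.7) mean [446.7 270.8  37.2] axis deg 54.98 t [-67. -66.  73.  74.] q [-15. -12.  13.  15.]
scene fence 1076 (array([667.,  16.]), array([ 46., 246.]), 3.5) mean [666.4   9.2  33.4] axis deg 93.26 t [-116. -114.  126.  130.] q [-22. -19.  18.  19.]
wrist fence 5624 (array([667.,  38.]), array([ 41., 204.]), 3.0) mean [665.7  46.1  34.8] axis deg 93.18 t [-110. -106.   92.   94.] q [-20. -18.  18.  19.]
```

View pics/crop2scene.png

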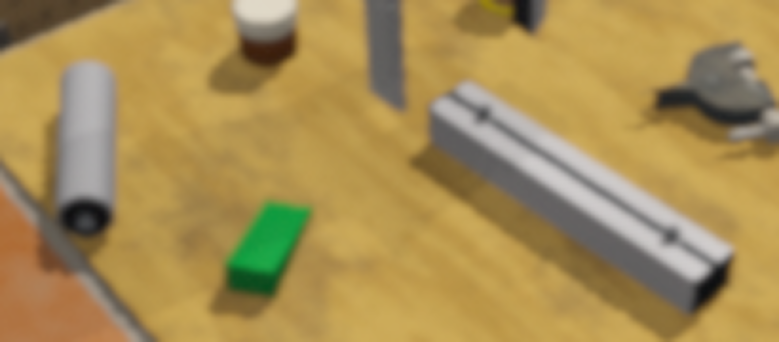

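View pics/crop2side.png

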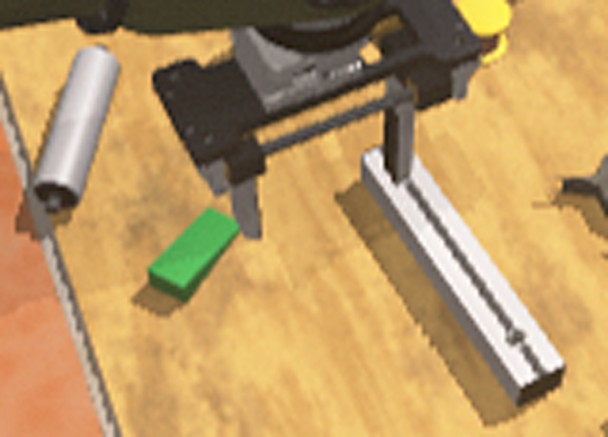

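Run:
```python
from h import *
for nm in ["scene","side"]:
    c=np.load(nm+"0.npy",allow_pickle=True).item(); P=cloud(c); ok=c["z_map"]>0
    px=c["pixels"].astype(int); 
    m=ok&(px[...,0]>170)&(px[...,1]<130)&(px[...,2]<90)&(px[...,1]>60)&(abs(P[...,2])<.1)&(P[...,0]<.5)&(P[...,0]>.2)
    Q=P[m]; print(nm,"strip",np.round(np.percentile(Q,[2,50,98],axis=0),3))
    m=ok&(P[...,0]>.3)&(P[...,0]<.75)&(P[...,1]>.3)&(P[...,2]>.05)&(P[...,2]<.6)
    Q=P[m]; 
    for y in np.arange(.3,.8,.05):
        k=(Q[:,1]>=y)&(Q[:,1]<y+.05); print(round(y,2),k.sum(), np.round(np.percentile(Q[k],[5,95],axis=0),2).tolist() if k.sum()>5 else "")
    g=ok&(px[...,1]>px[...,0]+50)&(px[...,1]>px[...,2]+50)&(P[...,2]>.0)&(P[...,2]<.03); print("green",np.round(P[g].mean(0),3))
```

```text
scene strip [[ 0.271 -0.439 -0.006]
 [ 0.322 -0.182 -0.003]
 [ 0.392  0.42   0.027]]
0.3 0 
0.35 0 
0.4 9 [[0.33, 0.45, 0.07], [0.37, 0.45, 0.15]]
0.45 1660 [[0.32, 0.46, 0.06], [0.51, 0.5, 0.24]]
0.5 6052 [[0.31, 0.52, 0.06], [0.7, 0.53, 0.24]]
0.55 0 
0.6 0 
0.65 0 
0.7 0 
0.75 0 
green [0.487 0.121 0.016]
side strip [[ 0.268 -0.479 -0.004]
 [ 0.344  0.258  0.   ]
 [ 0.412  0.424  0.034]]
0.3 0 
0.35 0 
0.4 0 
0.45 837 [[0.31, 0.48, 0.21], [0.52, 0.5, 0.4]]
0.5 6687 [[0.33, 0.52, 0.17], [0.72, 0.53, 0.38]]
0.55 0 
0.6 0 
0.65 0 
0.7 0 
0.75 0 
green [0.491 0.123 0.018]
```

Request:
send_rows(series=[[0, 0, 34.7, 0.274, -0.101, 0.1, 0.4], [0, 0, 34.7, 0.274, -0.101, 0.1, 0.4], [0, 0, 34.7, 0.274, -0.101, 0.1, 0.4], [0, 0, 34.7, 0.274, -0.101, 0.1, 0.4], [0, 0, 34.7, 0.274, -0.101, 0.1, 0.4], [0, 0, 34.7, 0.274, -0.101, 0.1, 0.4], [0, 0, 34.7, 0.274, -0.101, 0.1, 0.4], [0, 0, 34.7, 0.274, -0.101, 0.1, 0.4]], force=20)

```text
time_s: 0.95
ee_pos: [0.4474, 0.2759, 0.1232]
eef_rot: [-3.14, 0.002, 0.969]
force: [0.2, 0.1, 0.4]
grip_width: 0.0657
```

Request:
send_rows(series=[[0, 0, 0, 0, 0, 0, 0.4], [0, 0, 0, 0, 0, 0, 0.4]])

```text
time_s: 1.15
ee_pos: [0.4496, 0.2732, 0.1248]
eef_rot: [3.141, -0.0, 0.964]
force: [-0.6, -0.4, -0.7]
grip_width: 0.0658
```

Run:
```python
from h import *
for n in ["scene"]:
    c=cam(n); save(n+"1.png",cv2.resize(c["pixels"][60:240,120:400],None,fx=2.8,fy=2.8))
    np.save(n+"1.npy",c,allow_pickle=True)
o=ctrl.get_obs(); print(o["ee_pos"],np.degrees(o["eef_rot"]),o["grip_width"],o["qpos"])
```

```text
[0.44963975 0.27310081 0.12488671] [ 1.79979405e+02 -3.26044619e-02  5.52196377e+01] 0.06560443680118493 [ 4.76223079e-01  3.52617549e-01  1.69779228e+00 -5.74896814e-05
  1.09051169e+00  1.08328156e+00]
```

View pics/scene1.png

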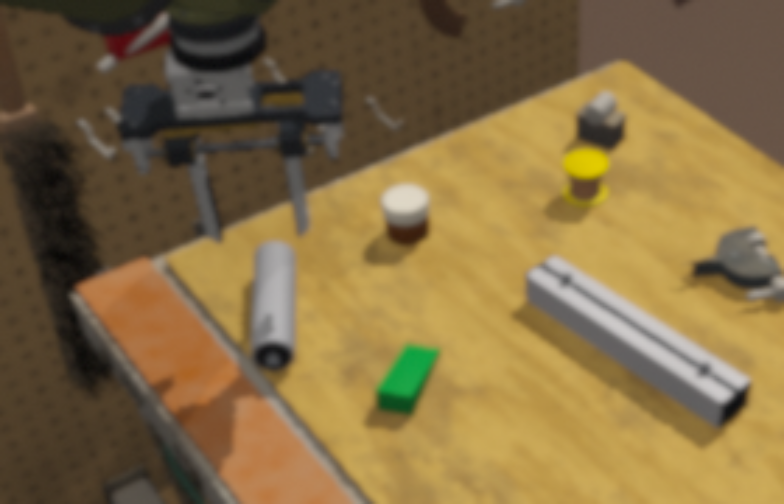

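The picture shows the gripper above the roller (crop px 275,305), with the jaws straddling its axis line and nothing else near. Descending.

Request:
send_rows(series=[[0, 0, 0, 0, 0, 0.04, 0.4], [0, 0, 0, 0, 0, 0.07, 0.4], [0, 0, 0, 0, 0, 0.09, 0.4], [0, 0, 0, 0, 0, 0.102, 0.4], [0, 0, 0, 0, 0, 0.102, 0.4], [0, 0, 0, 0, 0, 0.102, 0.4]])

```text
time_s: 1.8
ee_pos: [0.4496, 0.2739, 0.0234]
eef_rot: [3.141, -0.001, 0.965]
force: [0.7, 0.3, 0.3]
grip_width: 0.0658
```

Request:
send_rows(series=[[0, 0, 0, 0, 0, 0, 0.0], [0, 0, 0, 0, 0, 0, -0.1], [0, 0, 0, 0, 0, 0, -0.2], [0, 0, 0, 0, 0, 0, -0.3], [0, 0, 0, 0, 0, 0, -0.3], [0, 0, 0, 0, 0, 0, -0.3]], force=20)

```text
time_s: 2.4
ee_pos: [0.449, 0.2742, 0.0228]
eef_rot: [3.142, -0.0, 0.965]
force: [-3.1, 0.6, 5.4]
grip_width: 0.0393
```

Request:
send_rows(series=[[0, 0, 0, 0, 0, -0.03, -0.3], [0, 0, 0, 0, 0, -0.07, -0.3], [0, 0, 0, 0, 0, -0.1, -0.3], [0, 0, 0, 0, 0, -0.1, -0.3], [0, 0, 0, 0, 0, -0.1, -0.3]])

```text
time_s: 2.9
ee_pos: [0.4485, 0.2737, 0.1212]
eef_rot: [-3.141, 0.001, 0.965]
force: [-0.5, -0.7, -5.7]
grip_width: 0.0394
```

Run:
```python
from h import *
for n in ["scene","wrist"]:
    c=cam(n); save(n+"2.png",c["pixels"])
    np.save(n+"2.npy",c,allow_pickle=True)
o=ctrl.get_obs(); print(o["ee_pos"],np.degrees(o["eef_rot"]),o["grip_width"],o["force"],o["moment"])
```

```text
[0.44808448 0.27347617 0.12018569] [-179.90695605    0.18163523   55.29718951] 0.039364361823454506 [ 0.84345538 -0.35841528 -6.59006359] [-0.01192082  0.02635043  0.02248337]
```

View pics/scene2.png

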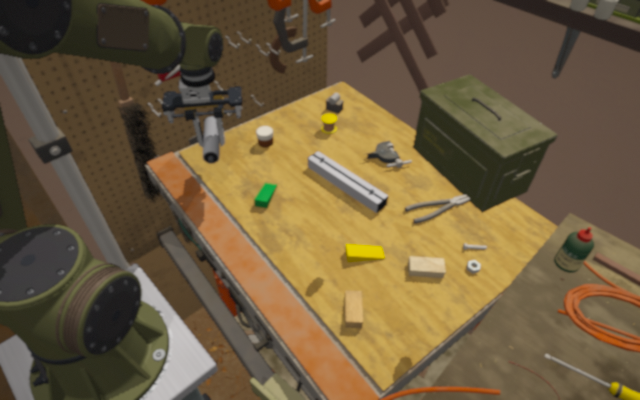

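View pics/wrist2.png

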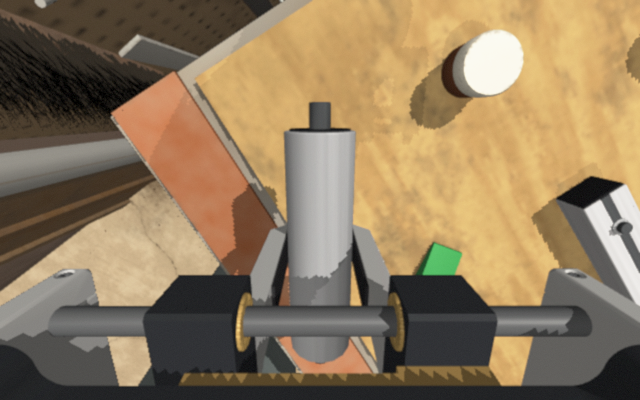

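The roller is held level and centred (wrist px 319,240; opening 39.4 mm; about 6.6 N). Carrying it to 22 mm short of the fence.

Request:
send_rows(series=[[0, 0, -7, -0.018, 0.04, 0, -0.3], [0, 0, -14, -0.036, 0.08, 0, -0.3], [0, 0, -21, -0.055, 0.12, 0, -0.3], [0, 0, -28, -0.073, 0.16, 0, -0.3], [0, 0, -34, -0.091, 0.2, 0, -0.3], [0, 0, -37.8, -0.109, 0.24, 0, -0.3], [0, 0, -37.8, -0.126, 0.277, 0, -0.3], [0, 0, -37.8, -0.126, 0.277, 0, -0.3]])

```text
time_s: 3.8
ee_pos: [0.6058, 0.0085, 0.1199]
eef_rot: [-3.139, 0.001, 1.621]
force: [1.0, 0.7, -6.2]
grip_width: 0.0398
```

Request:
send_rows(series=[[0, 0, 0, 0, 0, 0, -0.3], [0, 0, 0, 0, 0, 0, -0.3], [0, 0, 0, 0, 0, 0, -0.3]])

```text
time_s: 4.1
ee_pos: [0.6045, 0.0137, 0.1219]
eef_rot: [-3.141, -0.0, 1.626]
force: [1.1, -0.5, -5.6]
grip_width: 0.0392
```

Run:
```python
from h import *
for n in ["wrist","scene"]:
    c=cam(n); save(n+"3.png",c["pixels"])
    np.save(n+"3.npy",c,allow_pickle=True)
o=ctrl.get_obs(); print(o["ee_pos"],np.degrees(o["eef_rot"]),o["grip_width"],o["force"],o["moment"])
```

```text
[0.60474103 0.01355795 0.12233008] [-1.79987647e+02 -2.77426269e-03  9.31670246e+01] 0.03945339667716702 [ 1.12142432 -1.21802408 -5.90739482] [ 0.03105578  0.00520351 -0.01404886]
```

View pics/wrist3.png

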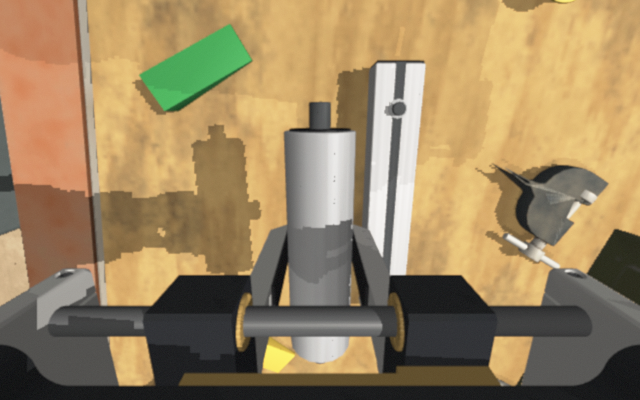

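View pics/scene3.png

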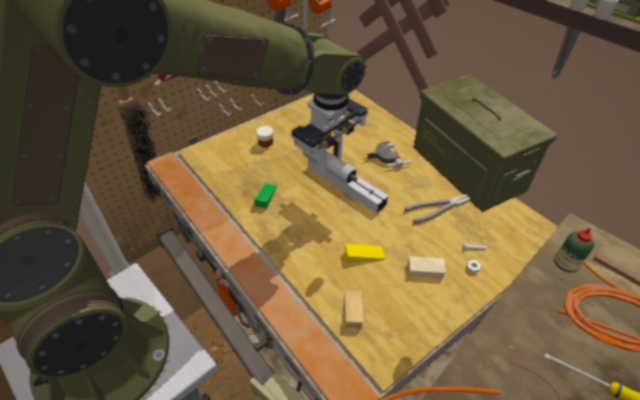

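The wrist view shows the roller (px 320,240) parallel to the fence (px 395,160). Refining the fence from this view before lowering.

Run:
```python
from h import *
c=np.load("wrist3.npy",allow_pickle=True).item(); P=cloud(c)
m=np.zeros((400,640),bool); m[55:225,360:430]=1; m&=(P[...,2]>.028)&(P[...,2]<.038)
Q=P[m]; r=cv2.minAreaRect((Q[:,:2]*1000).astype(np.float32)); print(r)
L=[];
for v in range(75,220):
    x=np.where(m[v])[0]; L.append(P[v,x[0],:2]); 
L=np.array(L)*1000; vx,vy,x0,y0=cv2.fitLine(L.astype(np.float32),cv2.DIST_HUBER,0,.01,.01).ravel(); print("left edge",vx,vy,x0,y0,np.degrees(np.arctan2(vy,vx)), Q[:,2].mean(), Q[:,1].max())
m=np.zeros((400,640),bool); m[125:220,280:360]=1; m&=(P[...,2]>.125)&(P[...,2]<.15)
Q=P[m]; print("roller", np.round(cv2.minAreaRect((Q[:,:2]*1000).astype(np.float32))[0]),Q[:,1].max(),Q[:,2].max(), Q[Q[:,2]>Q[:,2].max()-.003].mean(0))
for u,v in [(372,62),(424,62)]: print(ray(c,u,v,.034))
```

```text
((665.310546875, 70.15900421142578), (40.5590705871582, 140.60325622558594), 2.8162994384765625)
left edge 0.05161002 -0.9986673 645.57117 65.14349 -87.04164 0.03476588787585668 0.1403544740509454
roller [602.  63.] 0.08988699275445333 0.14127673164388735 [0.60173461 0.06452534 0.1391576 ]
[0.63943145 0.13738561 0.034     ]
[0.68063301 0.13963348 0.034     ]
```

Request:
send_rows(series=[[0, 0, 0, 0, 0, 0.04, -0.3], [0, 0, 0, 0, 0, 0.07, -0.3], [0, 0, 0, 0, 0, 0.088, -0.3], [0, 0, 0, 0, 0, 0.096, -0.3], [0, 0, 0, 0, 0, 0.1, -0.3], [0, 0, 0, 0, 0, 0.1, -0.3], [0, 0, 0, 0, 0, 0.1, -0.3]])

```text
time_s: 4.9
ee_pos: [0.6056, 0.0128, 0.0235]
eef_rot: [3.14, 0.0, 1.625]
force: [0.5, -0.3, -4.6]
grip_width: 0.0394
```

Request:
send_rows(series=[[0, 0, 0, 0, 0, 0, -0.12], [0, 0, 0, 0, 0, 0, -0.08], [0, 0, 0, 0, 0, 0, -0.04], [0, 0, 0, 0, 0, 0, 0], [0, 0, 0, 0, 0, 0, 0], [0, 0, 0, 0, 0, 0, 0], [0, 0, 0, 0, 0, 0, 0]])

```text
time_s: 5.6
ee_pos: [0.605, 0.0127, 0.0224]
eef_rot: [-3.142, -0.0, 1.625]
force: [0.2, -0.2, -1.0]
grip_width: 0.0471
```

Run:
```python
from h import *
for n in ["scene"]:
    c=cam(n); save(n+"4.png",cv2.resize(c["pixels"][100:240,260:420],None,fx=4,fy=4))
    np.save(n+"4.npy",c,allow_pickle=True)
o=ctrl.get_obs(); print(o["ee_pos"],np.degrees(o["eef_rot"]),o["grip_width"],o["force"],o["moment"])
```

```text
[0.60500326 0.01269558 0.02245241] [-1.79999785e+02 -6.50531019e-04  9.30980227e+01] 0.04675668748834236 [-0.245345    0.11492192 -0.2982273 ] [ 0.0374041  -0.01063598  0.02475379]
```

View pics/scene4.png

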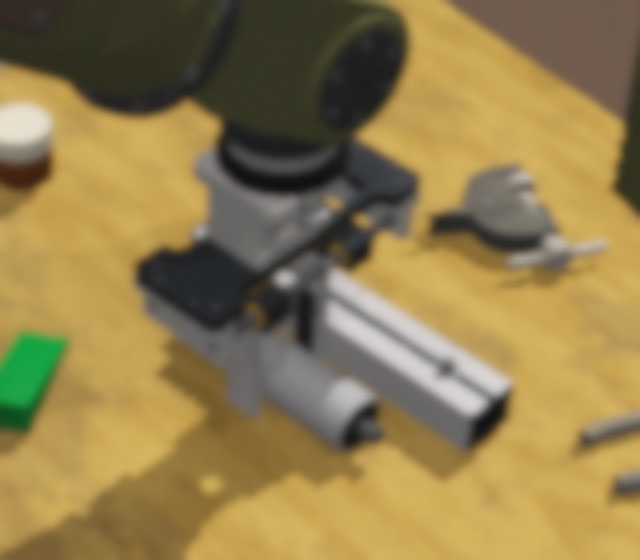

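Request:
send_rows(series=[[0, 0, 0, 0, 0, -0.01, 0], [0, 0, 0, 0, 0, -0.03, 0], [0, 0, 0, 0, 0, -0.06, 0], [0, 0, 0, 0, 0, -0.1, 0], [0, 0, 10, 0, -0.02, -0.12, 0], [0, 0, 18, 0, -0.04, -0.12, 0.5], [0, 0, 26, 0, -0.06, -0.12, 1], [0, 0, 34, 0, -0.08, -0.12, 1]])

```text
time_s: 6.45
ee_pos: [0.5244, 0.0084, 0.1434]
eef_rot: [3.141, -0.001, 1.025]
force: [0.2, -0.4, 0.3]
grip_width: 0.0677
```

Request:
send_rows(series=[[0, 0, 8, 0, 0, 0, 1], [0, 0, 16, 0, 0, 0, 1], [0, 0, 24, 0, 0, 0, 1], [0, 0, 32, 0, 0, 0, 1], [0, 0, 40, 0, 0, 0, 1], [0, 0, 48, 0, 0, 0, 1], [0, 0, 56, 0, 0, 0, 1], [0, 0, 56, 0, 0, 0, 1]])

```text
time_s: 7.25
ee_pos: [0.5252, 0.0084, 0.1432]
eef_rot: [3.142, -0.001, 0.052]
force: [0.8, -0.1, 0.1]
grip_width: 0.0936
```

```bash
cat > look.py <<'E'
from h import *
import sys
k=sys.argv[1]
for n in sys.argv[2:]:
    c=cam(n); save(n+k+".png",c["pixels"]); np.save(n+k+".npy",c,allow_pickle=True)
o=ctrl.get_obs(); print(o["time_s"],o["ee_pos"],np.degrees(o["eef_rot"]),o["grip_width"],o["force"],o["qpos"])
E
python3 look.py 5 scene side wrist
```

```text
7.4 [0.52513229 0.00839782 0.142788  ] [ 1.79997196e+02 -1.90302494e-02  3.32843399e+00] 0.09417142966084606 [0.14997808 0.012074   0.21472872] [-5.37483428e-02  3.28349120e-01  1.68426078e+00 -1.27938127e-05
  1.12864723e+00  1.45896133e+00]
```

View pics/side5.png

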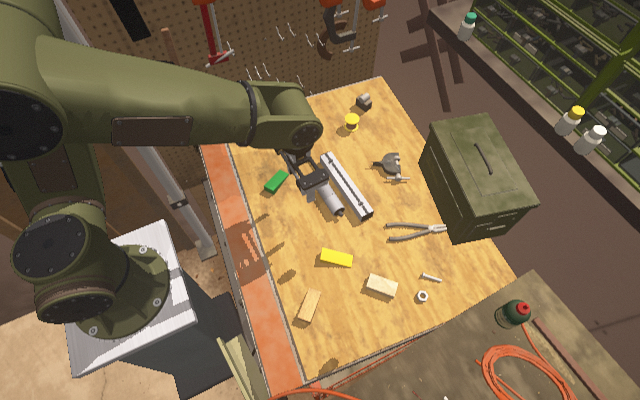

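View pics/scene5.png

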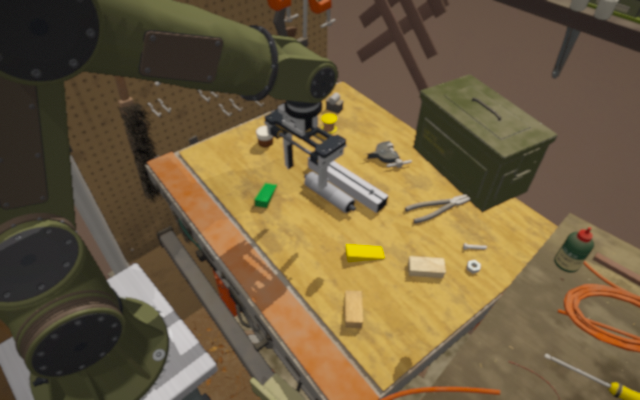

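View pics/wrist5.png

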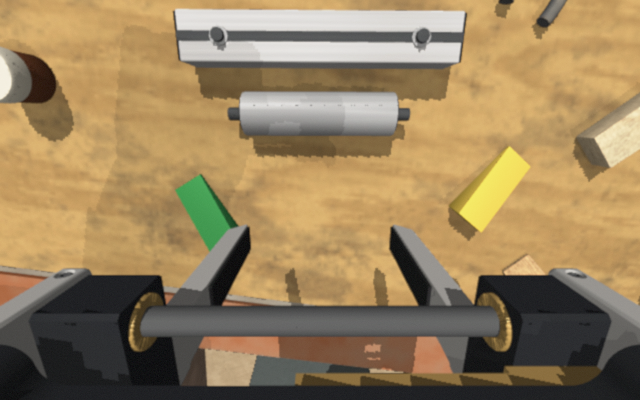

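The wrist view shows the roller lying free at px (319,114), parallel to the fence at px (320,38) and about centred on it. Measuring both.

```bash
cat > mw.py <<'E'
from h import *
import sys
c=np.load(sys.argv[1],allow_pickle=True).item(); P=cloud(c)
rb=[int(v) for v in sys.argv[2].split(",")]; fb=[int(v) for v in sys.argv[3].split(",")]
for k,b,lo,hi in [("roller",rb,.03,.045),("fence",fb,.029,.037)]:
    m=np.zeros((400,640),bool); m[b[1]:b[3],b[0]:b[2]]=1; m&=(P[...,2]>lo)&(P[...,2]<hi)&(c["z_map"]>0)
    Q=P[m]; r=cv2.minAreaRect((Q[:,:2]*1000).astype(np.float32)); 
    mu=Q.mean(0); w,V=np.linalg.eigh(np.cov(Q[:,:2].T)); ax=V[:,1]*np.sign(V[1,1])
    t=(Q[:,:2]-mu[:2])@ax
    mid=mu[:2]+ax*(t.min()+t.max())/2
    print(k,len(Q),"rect",np.round(r[0],1),np.round(r[1],1),round(r[2],2),"mean",np.round(mu*1e3,1),"mid",np.round(mid*1e3,1),"deg",np.degrees(np.arctan2(ax[1],ax[0])),"len",np.ptp(t), "ztop",np.percentile(Q[:,2],98))
E
python3 mw.py wrist5.npy 225,85,415,145 165,0,475,70
for x in 319; do python3 - <<'E'
from h import *
c=np.load("wrist5.npy",allow_pickle=True).item()
# face bottom/top edges: front top edge row~62; roller top and near silhouette rows
im=c["pixels"].astype(int).sum(2)
for u in (260,320,380): print(u,[ (v,im[v,u]) for v in range(50,145,3)])
E
done
```

```text
roller 6208 rect [605.5  16. ] [ 36.1 142.1] 3.3 mean [605.7  16.   37.6] mid [605.7  16. ] deg 93.07912998630829 len 0.14210098727871434 ztop 0.0413326076933448
fence 14922 rect [668.1  18.3] [ 40.6 244.5] 2.96 mean [667.8  18.9  34.8] mid [667.9  18.3] deg 92.96008557333012 len 0.24445328623725607 ztop 0.036426012686257135
260 [(50, np.int64(684)), (53, np.int64(655)), (56, np.int64(649)), (59, np.int64(643)), (62, np.int64(275)), (65, np.int64(234)), (68, np.int64(289)), (71, np.int64(273)), (74, np.int64(274)), (77, np.int64(270)), (80, np.int64(271)), (83, np.int64(259)), (86, np.int64(254)), (89, np.int64(242)), (92, np.int64(460)), (95, np.int64(529)), (98, np.int64(567)), (101, np.int64(599)), (104, np.int64(659)), (107, np.int64(635)), (110, np.int64(564)), (113, np.int64(535)), (116, np.int64(492)), (119, np.int64(459)), (122, np.int64(422)), (125, np.int64(366)), (128, np.int64(317)), (131, np.int64(265)), (134, np.int64(230)), (137, np.int64(255)), (140, np.int64(266)), (143, np.int64(247))]
320 [(50, np.int64(683)), (53, np.int64(665)), (56, np.int64(660)), (59, np.int64
[... 602 characters left out ...]
4(258))]
380 [(50, np.int64(667)), (53, np.int64(653)), (56, np.int64(642)), (59, np.int64(644)), (62, np.int64(416)), (65, np.int64(241)), (68, np.int64(257)), (71, np.int64(287)), (74, np.int64(277)), (77, np.int64(274)), (80, np.int64(275)), (83, np.int64(309)), (86, np.int64(319)), (89, np.int64(269)), (92, np.int64(401)), (95, np.int64(519)), (98, np.int64(577)), (101, np.int64(591)), (104, np.int64(597)), (107, np.int64(614)), (110, np.int64(612)), (113, np.int64(608)), (116, np.int64(570)), (119, np.int64(552)), (122, np.int64(516)), (125, np.int64(466)), (128, np.int64(405)), (131, np.int64(351)), (134, np.int64(282)), (137, np.int64(297)), (140, np.int64(302)), (143, np.int64(299))]
```

Request:
send_rows(series=[[0, 0, 0.3, 0, -0.004, 0.04, 1], [0, 0, 0.3, 0, -0.004, 0.08, 1], [0, 0, 0.3, 0.01, -0.004, 0.105, 1], [0, 0, 0.3, 0.02, -0.004, 0.115, 1], [0, 0, 0.3, 0.035, -0.004, 0.115, 1], [0, 0, 0.3, 0.042, -0.004, 0.115, 1], [0, 0, 0.3, 0.045, -0.004, 0.115, 1], [0, 0, 0.3, 0.045, -0.004, 0.115, 1]])

```text
time_s: 8.2
ee_pos: [0.5699, 0.0149, 0.0277]
eef_rot: [3.142, -0.0, 0.05]
force: [-0.4, -0.0, -0.2]
grip_width: 0.0939
```

Request:
send_rows(series=[[0, 0, 0, 0.002, 0, 0, 1], [0, 0, 0, 0.004, 0, 0, 1], [0, 0, 0, 0.006, 0, 0, 1], [0, 0, 0, 0.008, 0, 0, 1], [0, 0, 0, 0.01, 0, 0, 1], [0, 0, 0, 0.012, 0, 0, 1], [0, 0, 0, 0.014, 0, 0, 1], [0, 0, 0, 0.016, 0, 0, 1]])

```text
time_s: 9.0
ee_pos: [0.586, 0.0156, 0.0274]
eef_rot: [-3.142, 0.0, 0.049]
force: [-0.4, -1.1, 0.5]
grip_width: 0.0939
```

```bash
python3 look.py 6 wrist
```

```text
9.05 [0.58620013 0.01559256 0.02745536] [ 1.79999714e+02 -1.13167228e-02  2.79699086e+00] 0.09424519859581017 [ 0.65782304 -0.23754056  0.13392994] [-3.58664646e-02  6.07787455e-01  1.57434746e+00  1.43394244e-05
  9.59260514e-01  1.48610493e+00]
```

View pics/wrist6.png

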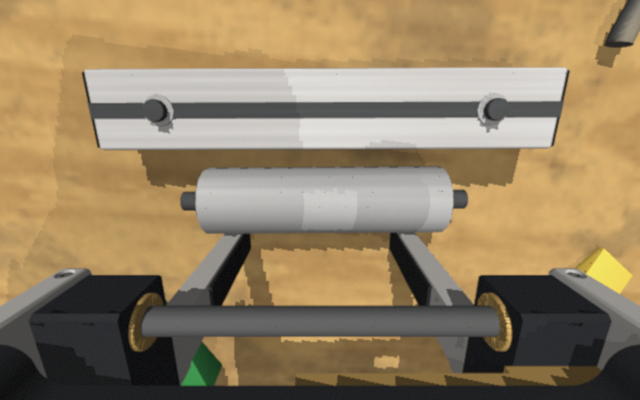

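Wrist view: the roller (px 325,200) rests on both fingers, parallel to the fence (px 326,108), with a small gap left. I'll continue slowly.

Request:
send_rows(series=[[0, 0, 0, 0.002, 0, 0, 1], [0, 0, 0, 0.004, 0, 0, 1], [0, 0, 0, 0.006, 0, 0, 1], [0, 0, 0, 0.008, 0, 0, 1], [0, 0, 0, 0.01, 0, 0, 1], [0, 0, 0, 0.011, 0, 0, 1], [0, 0, 0, 0.012, 0, 0, 1]])

```text
time_s: 9.75
ee_pos: [0.5978, 0.0162, 0.0274]
eef_rot: [3.142, 0.0, 0.049]
force: [-0.1, 0.3, 1.2]
grip_width: 0.094
```

Request:
send_rows(series=[[0, 0, 0, 0.001, 0, 0, 1], [0, 0, 0, 0.001, 0, 0, 1]])

```text
time_s: 9.95
ee_pos: [0.5985, 0.0163, 0.0274]
eef_rot: [-3.142, 0.001, 0.049]
force: [-3.9, 0.5, 3.8]
grip_width: 0.0942
```

```bash
python3 look.py 7 wrist
```

```text
10.0 [0.59852431 0.01630388 0.02742328] [-1.79994963e+02  4.37509209e-02  2.81071370e+00] 0.09393404849710636 [-4.79698471 -0.27992131  3.67201502] [-3.39426944e-02  6.30736485e-01  1.53512880e+00  2.93302603e-05
  9.76495622e-01  1.48778103e+00]
```

View pics/wrist7.png

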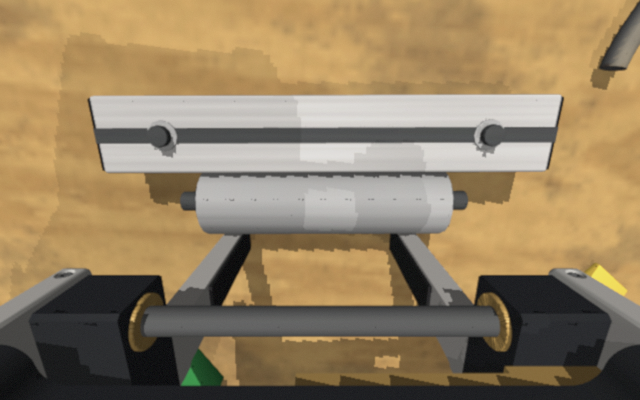

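Contact with the fence is felt (−4.8 N). A slight seating press, squared to the fence, then a gentle withdrawal.

Request:
send_rows(series=[[0, 0, -0.15, 0.0005, 0, 0, 1], [0, 0, -0.15, 0.0005, 0, 0, 1], [0, 0, -0.15, 0.0005, 0, 0, 1]])

```text
time_s: 10.3
ee_pos: [0.5987, 0.0163, 0.0274]
eef_rot: [-3.141, 0.002, 0.052]
force: [-7.6, -0.0, 5.3]
grip_width: 0.0939
```

Request:
send_rows(series=[[0, 0, 0, -0.0005, 0, 0, 1], [0, 0, 0, -0.001, 0, 0, 1], [0, 0, 0, -0.0015, 0, 0, 1], [0, 0, 0, -0.002, 0, 0, 1], [0, 0, 0, -0.004, 0, 0, 1], [0, 0, 0, -0.008, 0, 0, 1], [0, 0, 0, -0.02, 0, 0, 1], [0, 0, 0, -0.05, 0, 0, 1]])

```text
time_s: 11.1
ee_pos: [0.5497, 0.0136, 0.0275]
eef_rot: [3.141, -0.001, 0.052]
force: [0.3, -0.9, 0.1]
grip_width: 0.094
```

Request:
send_rows(series=[[0, 0, 0, -0.03, 0, -0.04, 1], [0, 0, 0, -0.03, 0, -0.08, 1], [0, 0, 0, -0.03, 0, -0.115, 1], [0, 0, 0, -0.03, 0, -0.115, 1], [0, 0, 0, -0.03, 0, -0.115, 1]])

```text
time_s: 11.6
ee_pos: [0.5193, 0.0121, 0.1427]
eef_rot: [3.141, -0.001, 0.051]
force: [1.0, 0.4, -0.6]
grip_width: 0.0944
```

```bash
python3 look.py 8 wrist scene side;  python3 mw.py wrist8.npy 225,50,415,145 165,0,475,63
```

```text
11.75 [0.518797   0.01216152 0.14111871] [-1.79987039e+02  1.25999738e-01  2.95066084e+00] 0.09397303607940251 [ 0.90237911 -0.41927516  0.34064084] [-4.71537169e-02  3.18728819e-01  1.70156520e+00  9.44876164e-06
  1.12350933e+00  1.47214002e+00]
roller 8071 rect [631.2  19.7] [ 42.2 163.4] 2.92 mean [631.3  17.9  37.1] mid [631.2  19.8] deg 92.63792624892275 len 0.1634007309738582 ztop 0.04133612226977447
fence 15829 rect [665.4  18.5] [ 45.9 243.9] 3.02 mean [666.8  18.3  34.7] mid [666.8  18.5] deg 93.02982158121762 len 0.24391856324751568 ztop 0.036463091761010806
```

View pics/wrist8.png

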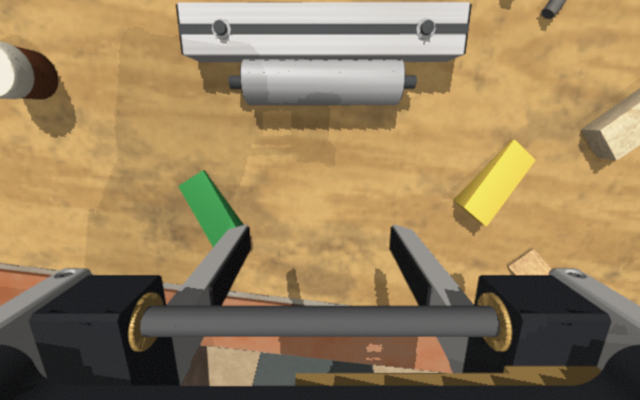

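View pics/scene8.png

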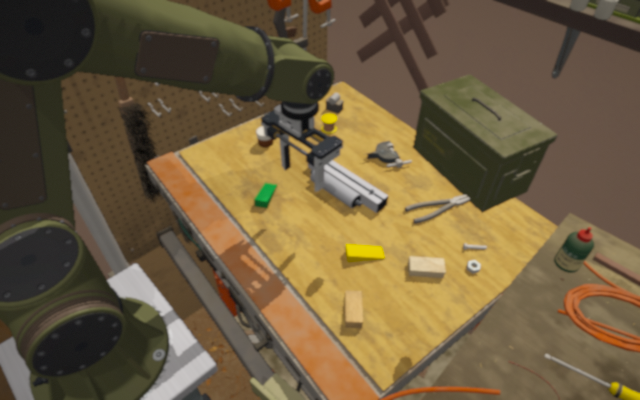

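```bash
python3 - <<'E'
from h import *
c=np.load("wrist8.npy",allow_pickle=True).item(); P=cloud(c)
# roller near-side surface: normals -> fit circle per section
m=np.zeros((400,640),bool); m[66:108,246:400]=1; m&=(P[...,2]>.012)&(P[...,2]<.045)
Q=P[m]; a=np.radians(93.0); ax=np.array([np.cos(a),np.sin(a)]); n=np.array([ax[1],-ax[0]])
t=Q[:,:2]@ax; q=Q[:,:2]@n
from scipy.optimize import least_squares
for lo,hi in [(-.1,-.02),(-.02,.0),(.0,.02),(.02,.1),(-.1,.1)]:
    tt=t-0.0; k=(tt-np.median(t)>=lo)&(tt-np.median(t)<hi)
    r=least_squares(lambda p:np.hypot(q[k]-p[0],Q[k,2]-p[1])-.02,[.62,.02],loss="soft_l1",f_scale=.001); print(lo,k.sum(),r.x*1000)
print("fence centre q",np.array([.667,.0183])@n, "t",np.array([.667,.0183])@ax)
# ends of tube: column extent at rows 75..95 where z>.03
m2=np.zeros((400,640),bool); m2[70:85,200:450]=1; m2&=(P[...,2]>.034)
t2=P[m2][:,:2]@ax; print("t ends",t2.min(),t2.max(),(t2.min()+t2.max())/2)
E
sed -i 's/^E$//' m.py
python3 - <<'E'
from h import *
c=np.load("side8.npy",allow_pickle=True).item()
save("crop8.png",cv2.resize(c["pixels"][270:340,280:340],None,fx=8,fy=8,interpolation=cv2.INTER_CUBIC))
for nm,b in [("side",(290,280,328,332)),("scene",(336,284,370,332))]:
    c=np.load(nm+"8.npy",allow_pickle=True).item(); P=cloud(c)
    m=np.zeros((400,640),bool); m[b[1]:b[3],b[0]:b[2]]=1; m&=(P[...,2]>.0045)&(P[...,2]<.03)
    Q=P[m]; r=cv2.minAreaRect((Q[:,:2]*1000).astype(np.float32)); print(nm,r)
    A=np.c_[Q[:,:2]-Q[:,:2].mean(0),np.ones(len(Q))]; g=np.linalg.lstsq(A,Q[:,2],rcond=None)[0]; print(g, np.degrees(np.arctan2(g[1],g[0])))
E
```

```text
-0.1 2099 [628.21138926  20.47770069]
-0.02 882 [628.22640173  20.43463884]
0.0 909 [628.22874862  20.43101636]
0.02 2072 [628.28546449  20.43383881]
-0.1 5962 [628.24155284  20.44903872]
fence centre q 0.6670436476805467 t -0.01663316232803484
t ends -0.08666649747798139 0.05547691709171073 -0.015594790193135328
side ((420.5148620605469, -249.56019592285156), (120.9420166015625, 86.12045288085938), 61.09028625488281)
[-0.14057898 -0.11899661  0.01570388] -139.75291655380263
scene ((421.8240966796875, -254.42840576171875), (84.45884704589844, 33.570213317871094), 44.89405822753906)
[-0.13617852 -0.1126635   0.0155283 ] -140.39829352397263
```

View pics/crop8.png

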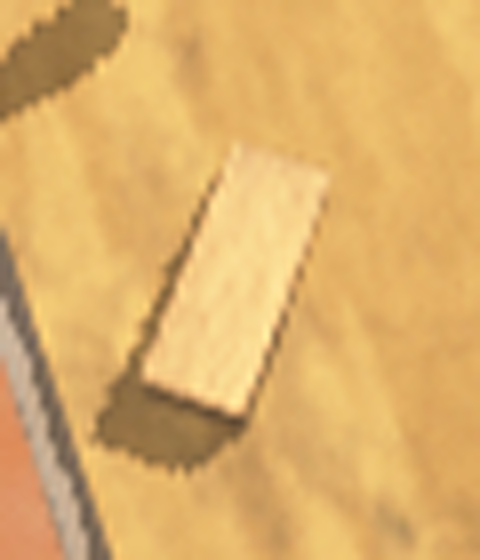

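Two pale candidates: side px (309,306) and (381,286). The first is 85×34 mm, its height ramps from 4 to 26 mm, and the dark thick-end face is visible at lower left, so it is the wedge. The second is flat at 22 mm, so it is the block. The crop confirms this; the thin end points to upper right, about 44.7° in the world frame. The roller's near surface is a straight line along the whole fence (axis about 39 mm from the fence centre, 1 mm off its middle). Going for the wedge.

Request:
send_rows(series=[[0, 0, -7, -0.02, 0.04, 0, 0.28], [0, 0, -14, -0.038, 0.08, 0, 0.28], [0, 0, -21, -0.056, 0.12, 0, 0.28], [0, 0, -28, -0.074, 0.16, 0, 0.28], [0, 0, -35, -0.092, 0.2, 0, 0.28], [0, 0, -41.7, -0.11, 0.24, 0, 0.28], [0, 0, -41.7, -0.119, 0.268, 0, 0.28], [0, 0, -41.7, -0.119, 0.268, 0, 0.28]])

```text
time_s: 12.55
ee_pos: [0.413, -0.2641, 0.1413]
eef_rot: [-3.14, 0.001, 0.776]
force: [0.4, 0.3, 0.4]
grip_width: 0.06
```

Request:
send_rows(series=[[0, 0, 0, 0, 0, 0.02, 0.28], [0, 0, 0, 0, 0, 0.05, 0.28], [0, 0, 0, 0, 0, 0.06, 0.28], [0, 0, 0, 0, 0, 0.06, 0.28]])

```text
time_s: 12.95
ee_pos: [0.4138, -0.2607, 0.081]
eef_rot: [-3.138, 0.001, 0.78]
force: [1.2, 0.3, -0.3]
grip_width: 0.0603
```

```bash
python3 look.py 9 wrist scene side
python3 - <<'E'
from h import *
c=np.load("side9.npy",allow_pickle=True).item()
a=cv2.resize(c["pixels"][250:350,250:350],None,fx=4,fy=4,interpolation=cv2.INTER_CUBIC)
c=np.load("scene9.npy",allow_pickle=True).item()
b=cv2.resize(c["pixels"][250:350,300:400],None,fx=4,fy=4,interpolation=cv2.INTER_CUBIC)
save("crop9.png",np.hstack([a,b]))
E
```

```text
13.1 [ 0.41489451 -0.26169545  0.08340192] [ 1.79934113e+02 -1.29936544e-02  4.46656512e+01] 0.06034026410653728 [-0.69124334 -1.22583475 -0.32114457] [-6.37431620e-01  3.41679375e-01  1.82740811e+00  5.80598182e-05
  9.71334047e-01  1.53769431e-01]
```

View pics/crop9.png

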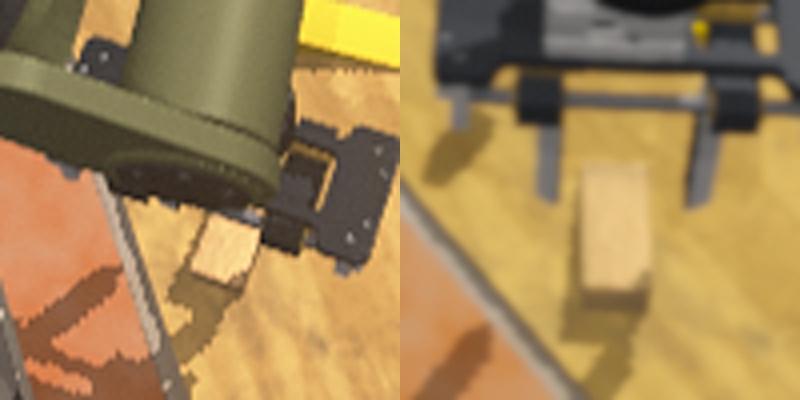

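View pics/wrist9.png

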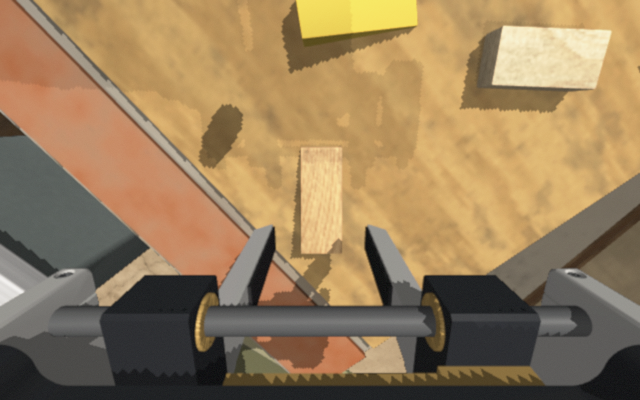

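The wrist view shows the wedge at px (321,200), parallel to the fingers: thin edge at row 147, thick edge at row 255. Checking its pose against the TCP.

Run:
```python
from h import *
c=np.load("wrist9.npy",allow_pickle=True).item(); P=cloud(c)
m=np.zeros((400,640),bool); m[140:262,290:352]=1; m&=(P[...,2]>.0035)&(P[...,2]<.03)
Q=P[m]; r=cv2.minAreaRect((Q[:,:2]*1000).astype(np.float32)); print(r)
for (u,v,z) in [(301,147,.004),(341,147,.004),(300,253,.026),(341,255,.026)]: print(ray(c,u,v,z))
print(proj(c,[.4149,-.2617,.02]), "tcp px")
A=np.c_[Q[:,:2]-Q[:,:2].mean(0),np.ones(len(Q))]; g=np.linalg.lstsq(A,Q[:,2],rcond=None)[0]; print(g)
```

```text
((422.6899108886719, -251.23953247070312), (85.43228149414062, 33.66382598876953), 45.093605041503906)
[ 0.44147494 -0.20978632  0.004     ]
[ 0.46451975 -0.23311467  0.004     ]
[ 0.38070065 -0.26853135  0.026     ]
[ 0.40327947 -0.29392532  0.026     ]
[323.2309778  217.34700151] tcp px
[-0.1840375  -0.18177342  0.01566825]
```

Request:
send_rows(series=[[0, 0, 0, 0, -0.0015, 0.03, 0.28], [0, 0, 0, 0, -0.0015, 0.05, 0.28], [0, 0, 0, 0, -0.0015, 0.0605, 0.28], [0, 0, 0, 0, -0.0015, 0.0605, 0.28], [0, 0, 0, 0, -0.0015, 0.0605, 0.28]])

```text
time_s: 13.6
ee_pos: [0.4138, -0.2609, 0.023]
eef_rot: [3.14, -0.0, 0.779]
force: [1.2, -1.2, -0.8]
grip_width: 0.0601
```

Request:
send_rows(series=[[0, 0, 0, 0, 0, 0, 0], [0, 0, 0, 0, 0, 0, -0.15], [0, 0, 0, 0, 0, 0, -0.25], [0, 0, 0, 0, 0, 0, -0.4], [0, 0, 0, 0, 0, 0, -0.4], [0, 0, 0, 0, 0, 0, -0.4]], force=12)

```text
time_s: 14.2
ee_pos: [0.4135, -0.2607, 0.0223]
eef_rot: [3.141, -0.0, 0.779]
force: [-1.6, 0.6, 5.9]
grip_width: 0.034
```

Request:
send_rows(series=[[0, 0, 0, 0, 0, -0.02, -0.4], [0, 0, 0, 0, 0, -0.05, -0.4], [0, 0, 0, 0, 0, -0.06, -0.4], [0, 0, 0, 0, 0, -0.06, -0.4], [0, 0, 0, 0, 0, -0.06, -0.4]])

```text
time_s: 14.7
ee_pos: [0.413, -0.2603, 0.081]
eef_rot: [-3.141, 0.0, 0.779]
force: [0.1, -0.0, -0.2]
grip_width: 0.0342
```

```bash
python3 look.py 10 wrist
python3 - <<'E'
from h import *
c=np.load("wrist10.npy",allow_pickle=True).item(); P=cloud(c)
m=np.zeros((400,640),bool); m[100:230,292:350]=1; m&=(P[...,2]>.055)&(P[...,2]<.1)
Q=P[m]; r=cv2.minAreaRect((Q[:,:2]*1000).astype(np.float32)); print(r,np.percentile(Q[:,2],[1,50,99]))
E
```

```text
14.75 [ 0.41283854 -0.26021014  0.08073345] [-1.79904583e+02  1.59367941e-02  4.46509605e+01] 0.03385628124785324 [0.13124272 0.06079671 0.09828868] [-6.37458345e-01  3.42449951e-01  1.83404057e+00 -2.35154881e-05
  9.66790425e-01  1.54045310e-01]
((435.8740234375, -237.09068298339844), (47.248687744140625, 37.875823974609375), 44.0150146484375) [0.0617916  0.06900132 0.07512236]
```

View pics/wrist10.png

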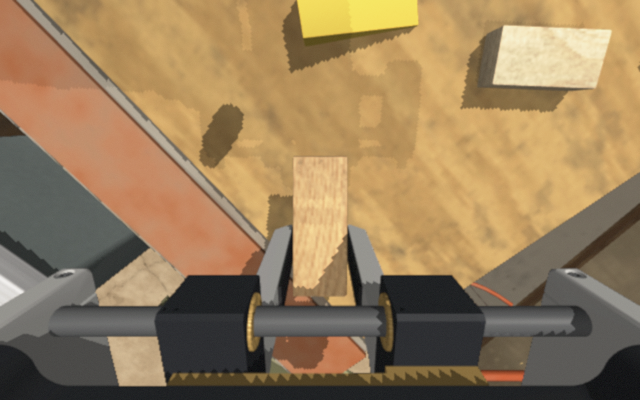

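Run:
```python
from h import *
c=np.load("wrist10.npy",allow_pickle=True).item(); P=cloud(c)
o=ctrl.get_obs(); a=np.radians(44.65); X=np.array([np.cos(a),np.sin(a)]);Y=np.array([np.sin(a),-np.cos(a)])
for u in (297,320,344):
    p=ray(c,u,156,.0625); d=p[:2]-o["ee_pos"][:2]; print("thin edge rel tool",d@X,d@Y, P[159,u])
# slope along axis
m=np.zeros((400,640),bool); m[158:225,300:342]=1; Q=P[m]; t=(Q[:,:2]-o["ee_pos"][:2])@X
k=Q[:,2]>.05; print(np.polyfit(t[k],Q[k,2],1), t[k].max())
```

```text
thin edge rel tool 0.05622725686071497 -0.01517481714898282 [ 0.44096244 -0.2111429   0.06343441]
thin edge rel tool 0.05621754411488259 -0.0008312660865344192 [ 0.45096084 -0.22138079  0.06295054]
thin edge rel tool 0.056207409745965234 0.014134927877628305 [ 0.46148057 -0.23201969  0.0630656 ]
[0.06737087 0.06739705] 0.08115161443745257
```

Wedge held level and straight (opening 34 mm, thin edge 56 mm ahead of the TCP). Carrying it to about 16 mm short of the roller.

Request:
send_rows(series=[[0, 0, 7, 0.03, -0.011, -0.02, -0.4], [0, 0, 14, 0.07, -0.025, -0.02, -0.4], [0, 0, 21, 0.11, -0.039, -0.02, -0.4], [0, 0, 28, 0.15, -0.054, -0.02, -0.4], [0, 0, 35, 0.19, -0.068, -0.02, -0.4], [0, 0, 41.65, 0.23, -0.082, -0.02, -0.4], [0, 0, 41.65, 0.265, -0.095, -0.02, -0.4], [0, 0, 41.65, 0.286, -0.102, -0.02, -0.4]])

```text
time_s: 15.55
ee_pos: [0.5452, 0.0155, 0.1004]
eef_rot: [-3.141, 0.002, 0.054]
force: [0.6, -0.8, -1.4]
grip_width: 0.0339
```

Request:
send_rows(series=[[0, 0, 0, 0, 0, 0, -0.4], [0, 0, 0, 0, 0, 0.02, -0.4], [0, 0, 0, 0, 0, 0.03, -0.4], [0, 0, 0, 0, 0, 0.03, -0.4], [0, 0, 0, 0, 0, 0.03, -0.4]])

```text
time_s: 16.05
ee_pos: [0.5449, 0.0125, 0.0719]
eef_rot: [-3.142, 0.001, 0.052]
force: [0.4, 0.6, -0.9]
grip_width: 0.034
```

```bash
python3 look.py 11 wrist side
```

```text
16.15 [0.54531521 0.01263752 0.07254795] [ 1.79994278e+02 -4.56263983e-02  2.97296365e+00] 0.034002501102291464 [-0.85151643 -0.3076889   0.3416988 ] [-4.39682991e-02  4.63730291e-01  1.67847192e+00 -2.75917650e-05
  9.98588205e-01  1.47495499e+00]
```

View pics/wrist11.png

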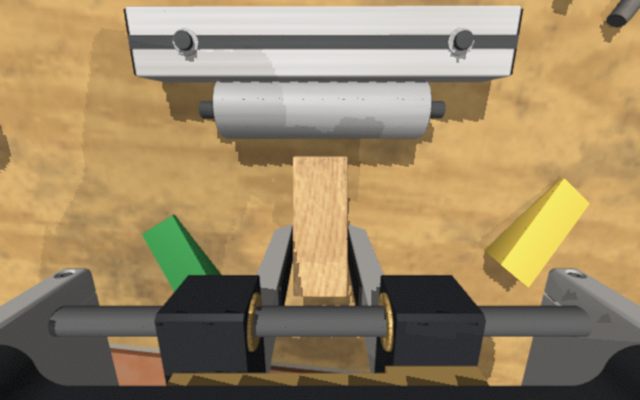

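The wrist view shows the wedge (px 321, thin edge at row 157) pointing squarely at the roller's middle (tube ends 214–431, mid 322). Lowering to the table.

Request:
send_rows(series=[[0, 0, 0, 0, 0.0005, 0.02, -0.4], [0, 0, 0, 0, 0.0005, 0.035, -0.4], [0, 0, 0, 0, 0.0005, 0.044, -0.4], [0, 0, 0, 0, 0.0005, 0.048, -0.4], [0, 0, 0, 0, 0.0005, 0.0498, -0.4], [0, 0, 0, 0, 0.0005, 0.0498, -0.4], [0, 0, 0, 0, 0.0005, 0.0498, -0.4]])

```text
time_s: 16.85
ee_pos: [0.5454, 0.0125, 0.0226]
eef_rot: [3.142, -0.001, 0.052]
force: [0.8, -0.3, -0.7]
grip_width: 0.0341
```

Request:
send_rows(series=[[0, 0, 0, 0.002, 0, 0, -0.4], [0, 0, 0, 0.004, 0, 0, -0.4], [0, 0, 0, 0.006, 0, 0, -0.4], [0, 0, 0, 0.008, 0, 0, -0.4], [0, 0, 0, 0.01, 0, 0, -0.4], [0, 0, 0, 0.011, 0, 0, -0.4], [0, 0, 0, 0.011, 0, 0, -0.4]])

```text
time_s: 17.55
ee_pos: [0.5563, 0.0131, 0.0223]
eef_rot: [3.142, -0.0, 0.052]
force: [-1.1, -0.7, 2.6]
grip_width: 0.0338
```

```bash
python3 look.py 12 wrist
```

```text
17.6 [0.55627614 0.01308274 0.02227122] [ 1.79997506e+02 -2.47778378e-02  3.00262567e+00] 0.03408751563191152 [-0.95800295 -0.82554962  2.49127771] [-4.23087991e-02  5.62385967e-01  1.66682920e+00 -3.08583748e-06
  9.11942852e-01  1.47608372e+00]
```

View pics/wrist12.png

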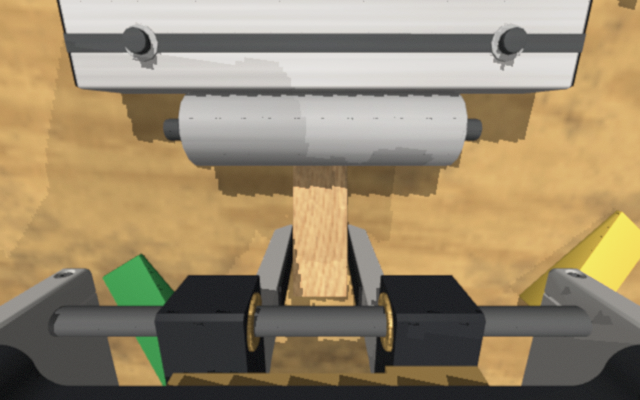

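Wedge tip (px 320,165) is now under the roller's overhang, roughly 5 mm short of touching and about 1.4 mm left of the roller's middle (323). Advancing in 1 mm steps while watching the force, with a 1 mm trim.

Request:
send_rows(series=[[0, 0, 0, 0.001, 0.001, 0, -0.4], [0, 0, 0, 0.002, 0.001, 0, -0.4], [0, 0, 0, 0.003, 0.001, 0, -0.4], [0, 0, 0, 0.0035, 0.001, 0, -0.4], [0, 0, 0, 0.004, 0.001, 0, -0.4]])

```text
time_s: 18.1
ee_pos: [0.56, 0.0122, 0.0223]
eef_rot: [3.142, 0.001, 0.052]
force: [-4.6, 0.2, 5.9]
grip_width: 0.0342
```

Request:
send_rows(series=[[0, 0, 0, 0.0005, 0, 0, -0.4], [0, 0, 0, 0.001, 0, 0, -0.4]])

```text
time_s: 18.3
ee_pos: [0.5609, 0.0122, 0.0223]
eef_rot: [3.142, 0.001, 0.052]
force: [-4.6, -0.7, 7.0]
grip_width: 0.0337
```

```bash
python3 look.py 13 wrist side scene
python3 - <<'E'
from h import *
c=np.load("side13.npy",allow_pickle=True).item()
a=cv2.resize(c["pixels"][140:240,270:390],None,fx=3.3,fy=3.3,interpolation=cv2.INTER_CUBIC)
c=np.load("scene13.npy",allow_pickle=True).item()
b=cv2.resize(c["pixels"][140:240,280:400],None,fx=3.3,fy=3.3,interpolation=cv2.INTER_CUBIC)
save("crop13.png",np.hstack([a,b]))
E
```

```text
18.45 [0.56104561 0.01222091 0.02227443] [1.79993267e+02 1.81803542e-02 2.99867321e+00] 0.03344402147215593 [-4.36415804  0.09732566  5.83628123] [-4.34210539e-02  5.71081923e-01  1.65211937e+00 -1.85333311e-04
  9.18695991e-01  1.47515103e+00]
```

View pics/crop13.png

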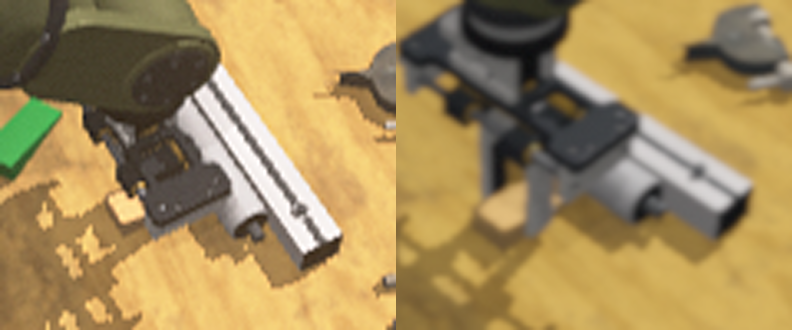

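View pics/wrist13.png

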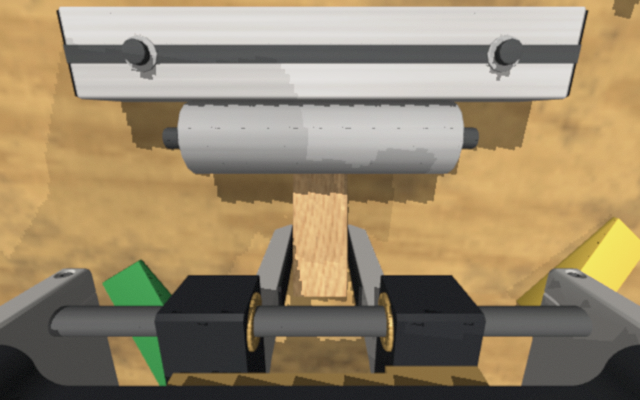

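Request:
send_rows(series=[[0, 0, 0, 0.0005, 0, 0, -0.4], [0, 0, 0, 0.001, 0, 0, -0.4], [0, 0, 0, 0.001, 0, 0, -0.4]])

```text
time_s: 18.75
ee_pos: [0.562, 0.0123, 0.0223]
eef_rot: [3.142, 0.0, 0.052]
force: [-4.5, -0.6, 5.8]
grip_width: 0.0337
```

Request:
send_rows(series=[[0, 0, 0, 0.0005, 0, 0, -0.4], [0, 0, 0, 0.001, 0, 0, -0.4], [0, 0, 0, 0.001, 0, 0, -0.4]])

```text
time_s: 19.05
ee_pos: [0.5622, 0.0123, 0.0222]
eef_rot: [3.142, 0.003, 0.052]
force: [-11.3, -0.6, 10.1]
grip_width: 0.0338
```

```bash
python3 look.py 14 wrist
python3 - <<'E'
from h import *
o=ctrl.get_obs()
a=np.radians(3.0); n=np.array([np.cos(a),np.sin(a)])
for k in ("12","13","14"):
    c=np.load(f"wrist{k}.npy",allow_pickle=True).item(); P=cloud(c)
    m=np.zeros((400,640),bool); m[196:225,300:340]=1; Q=P[m]; q=Q[:,:2]@n
    p=np.polyfit(Q[:,2],q,1); print(k,"slope dz/dq",1/p[0],"tip q (z=4mm)",np.polyval(p,.004))
    m=np.zeros((400,640),bool); m[100:185,190:455]=1; m&=(P[...,2]>.037)&(P[...,2]<.045); q=P[m][:,:2]@n
    g=np.zeros((400,640),bool); g[10:40,100:550]=1
    print("  roller top q",np.median(q))
E
```

```text
19.1 [0.56221372 0.01229646 0.02223206] [1.79998182e+02 1.45761064e-01 3.00002187e+00] 0.034197458509272 [-10.62059019  -1.17396256  11.64052041] [-4.31393154e-02  5.74207186e-01  1.64695474e+00 -3.43835890e-04
  9.22960144e-01  1.47550455e+00]
12 slope dz/dq 3.7604980736136167 tip q (z=4mm) 0.5765606556853344
  roller top q 0.6285130416031801
13 slope dz/dq 3.7459004247283567 tip q (z=4mm) 0.5811784535639107
  roller top q 0.6287988596087901
14 slope dz/dq 3.5333339080574717 tip q (z=4mm) 0.5822929813998703
  roller top q 0.6287358277089541
```

Firm contact: force jumped to −11 N and motion stopped at the expected position. Releasing, then backing off.

Request:
send_rows(series=[[0, 0, 0, 0, 0, 0, -0.2], [0, 0, 0, 0, 0, 0, -0.1], [0, 0, 0, 0, 0, 0, 0.1], [0, 0, 0, 0, 0, 0, 0.1]])

```text
time_s: 19.5
ee_pos: [0.5632, 0.0124, 0.022]
eef_rot: [3.142, -0.0, 0.052]
force: [0.9, -0.2, -0.7]
grip_width: 0.0511
```

Request:
send_rows(series=[[0, 0, 0, 0, 0, -0.02, 0.1], [0, 0, 0, 0, 0, -0.05, 0.1], [0, 0, 0, -0.03, 0, -0.08, 0.1], [0, 0, 0, -0.07, 0, -0.1, 0], [0, 0, 0, -0.08, 0, -0.1, -0.5], [0, 0, 0, -0.08, 0, -0.1, -1], [0, 0, 0, -0.08, 0, -0.1, -1]])

```text
time_s: 20.2
ee_pos: [0.4839, 0.0083, 0.1217]
eef_rot: [-3.142, 0.0, 0.052]
force: [-0.2, -0.3, -0.2]
grip_width: 0.0264
```

```bash
python3 look.py 15 wrist
```

```text
20.25 [0.4839682  0.00825665 0.12145733] [-1.79994541e+02  3.65016947e-02  2.99774423e+00] 0.022548130600190758 [-0.04889039 -0.16873107  0.99548577] [-5.86399808e-02  2.72061311e-01  1.81563417e+00  2.77733418e-05
  1.05454088e+00  1.45982215e+00]
```

View pics/wrist15.png

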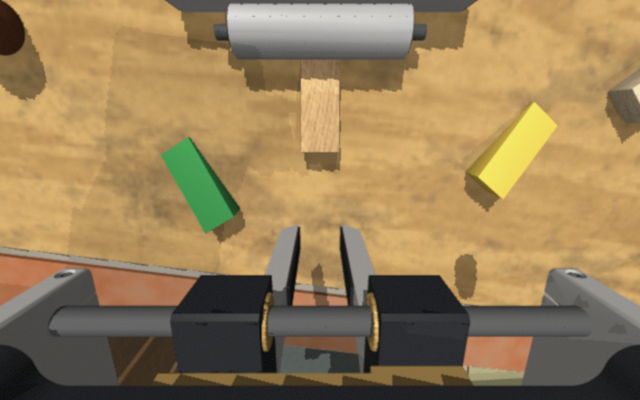

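The wrist view shows the wedge (px 320,115) pointing straight at the roller's middle (tube 228–413, mid 320). Checking the gap numerically.

```bash
cat > fin.py <<'E'
from h import *
import sys
from scipy.optimize import least_squares
k=sys.argv[1]; wb=[int(v) for v in sys.argv[2].split(",")]; rb=[int(v) for v in sys.argv[3].split(",")]
c=np.load(f"wrist{k}.npy",allow_pickle=True).item(); P=cloud(c)
a=np.radians(3.0); n=np.array([np.cos(a),np.sin(a)]); ax=np.array([-n[1],n[0]])
m=np.zeros((400,640),bool); m[wb[1]:wb[3],wb[0]:wb[2]]=1; m&=(P[...,2]>.0075)&(P[...,2]<.03)
Q=P[m]; q=Q[:,:2]@n; t=Q[:,:2]@ax
r=cv2.minAreaRect((Q[:,:2]*1000).astype(np.float32)); 
A=np.c_[q,t,np.ones(len(q))]; g=np.linalg.lstsq(A,Q[:,2],rcond=None)[0]
print("wedge rect",r,"slope",g[:2],"q range",np.percentile(q,[.2,99.8]),"t",np.percentile(t,[.5,99.5]),"tmid",np.percentile(t,[.5,99.5]).mean())
p=np.polyfit(q,Q[:,2],1); print("q thick from plane z=26",(.026-p[1])/p[0],"q tip z=4",(.004-p[1])/p[0])
m=np.zeros((400,640),bool); m[rb[1]:rb[3],rb[0]:rb[2]]=1; m&=(P[...,2]>.012)&(P[...,2]<.045)
Q=P[m]; q=Q[:,:2]@n; t=Q[:,:2]@ax
for lo,hi in [(-.1,-.053),(.021,.1),(-.1,.1)]:
    s=(t>=lo)&(t<hi)
    r=least_squares(lambda p:np.hypot(q[s]-p[0],Q[s,2]-p[1])-.02,[.62,.02],loss="soft_l1",f_scale=.001); print("roller axis q",s.sum(),r.x)
s=Q[:,2]>.034;print("roller t mid",(t[s].min()+t[s].max())/2,np.ptp(t[s]))
E
python3 fin.py 15 296,55,346,160 230,3,411,56
```

```text
wedge rect ((571.3258056640625, 13.838671684265137), (77.63871002197266, 40.88817596435547), 2.9094581604003906) slope [-0.16826627 -0.00591116] q range [0.53250696 0.60995398] t [-0.03353606  0.00147641] tmid -0.016029822780631437
q thick from plane z=26 0.5220524526470387 q tip z=4 0.6528327509987579
roller axis q 2167 [0.6281942  0.02044339]
roller axis q 2211 [0.62822481 0.02038663]
roller axis q 9512 [0.62821163 0.0204262 ]
roller t mid -0.015695863821958634 0.13949219246479136
```

Wedge 85 mm long from q≈532.5 to ≈617, expected touching tip at 616.7; the roller has not moved. A light tap on the thick end with closed fingers will confirm it is snug.

Request:
send_rows(series=[[0, 0, 0, 0, -0.0012, 0.04, -1], [0, 0, 0, 0, -0.0012, 0.08, -1], [0, 0, 0, 0, -0.0012, 0.0915, -1], [0, 0, 0, 0.015, -0.0012, 0.0915, -1], [0, 0, 0, 0.028, -0.0012, 0.0915, -1], [0, 0, 0, 0.034, -0.0012, 0.0915, -1], [0, 0, 0, 0.034, -0.0012, 0.0915, -1], [0, 0, 0, 0.034, -0.0012, 0.0915, -1]])

```text
time_s: 21.05
ee_pos: [0.5169, 0.0112, 0.0307]
eef_rot: [-3.142, 0.0, 0.052]
force: [-0.1, 0.3, -0.4]
grip_width: 0.0005
```

Request:
send_rows(series=[[0, 0, 0, 0.001, 0, 0, -1], [0, 0, 0, 0.002, 0, 0, -1], [0, 0, 0, 0.003, 0, 0, -1], [0, 0, 0, 0.0035, 0, 0, -1]])

```text
time_s: 21.45
ee_pos: [0.5207, 0.0114, 0.0307]
eef_rot: [3.142, -0.0, 0.052]
force: [0.6, 0.3, 0.4]
grip_width: 0.0007
```

```bash
python3 look.py 16 wrist
```

```text
21.5 [0.52069661 0.01138862 0.03067317] [ 1.79998808e+02 -2.61659240e-03  2.99641269e+00] 0.0007857995593957812 [0.21854408 0.20263875 0.01427008] [-4.84553970e-02  4.85824337e-01  1.76752036e+00 -2.07624152e-05
  8.88200430e-01  1.47005676e+00]
```

View pics/wrist16.png

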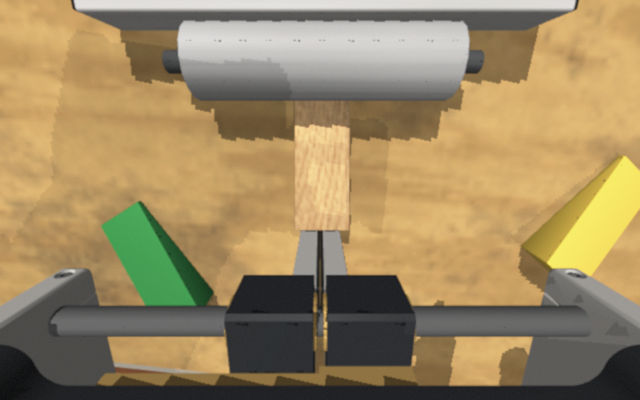

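Closed fingers (px 320,240) stand just behind the thick end (row 228), with no contact yet. Inching on.

Request:
send_rows(series=[[0, 0, 0, 0.0005, 0, 0, -1], [0, 0, 0, 0.001, 0, 0, -1], [0, 0, 0, 0.0015, 0, 0, -1]])

```text
time_s: 21.8
ee_pos: [0.5221, 0.0115, 0.0306]
eef_rot: [-3.142, 0.0, 0.052]
force: [-0.5, -0.6, 0.9]
grip_width: 0.0004
```

Request:
send_rows(series=[[0, 0, 0, 0.0005, 0, 0, -1], [0, 0, 0, 0.001, 0, 0, -1]])

```text
time_s: 22.0
ee_pos: [0.5224, 0.0115, 0.0306]
eef_rot: [-3.142, 0.002, 0.052]
force: [-9.8, -0.7, 8.7]
grip_width: 0.0004
```

Resistance rose at once to −10 N, so the wedge is snug. Withdrawing straight back, then up and clear.

Request:
send_rows(series=[[0, 0, 0, -0.001, 0, 0, -1], [0, 0, 0, -0.003, 0, 0, -1], [0, 0, 0, -0.01, 0, 0, -1], [0, 0, 0, -0.035, 0, 0, -1], [0, 0, 0, -0.035, 0, -0.04, -1], [0, 0, 0, -0.035, 0, -0.09, -1], [0, 0, 0, -0.035, 0, -0.13, -1], [0, 0, 0, -0.035, 0, -0.13, -1]])

```text
time_s: 22.8
ee_pos: [0.4899, 0.0096, 0.1657]
eef_rot: [3.141, -0.009, 0.052]
force: [0.4, -0.2, -1.4]
grip_width: 0.0003
```

Request:
send_rows(series=[[0, 0, 0, 0, 0, 0, -1], [0, 0, 0, 0, 0, 0, -1], [0, 0, 0, 0, 0, 0, -1], [0, 0, 0, 0, 0, 0, -1], [0, 0, 0, 0, 0, 0, -1]])

```text
time_s: 23.3
ee_pos: [0.488, 0.0097, 0.16]
eef_rot: [-3.141, 0.001, 0.052]
force: [0.4, -1.5, 0.4]
grip_width: 0.0005
```

```bash
python3 look.py 17 wrist scene side
```

```text
23.45 [0.48814164 0.00972416 0.16044301] [-1.79997623e+02  1.85953170e-02  2.99986688e+00] 0.00036987262883554693 [0.57827426 1.0436619  0.55190101] [-5.51189264e-02  2.29202291e-01  1.76775418e+00  7.05821346e-06
  1.14496331e+00  1.46331694e+00]
```

View pics/wrist17.png

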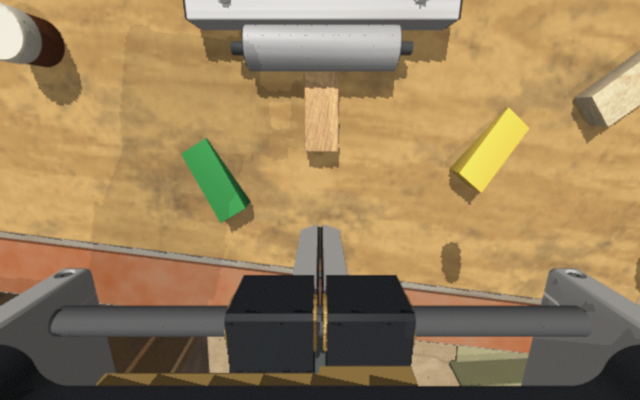

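View pics/scene17.png

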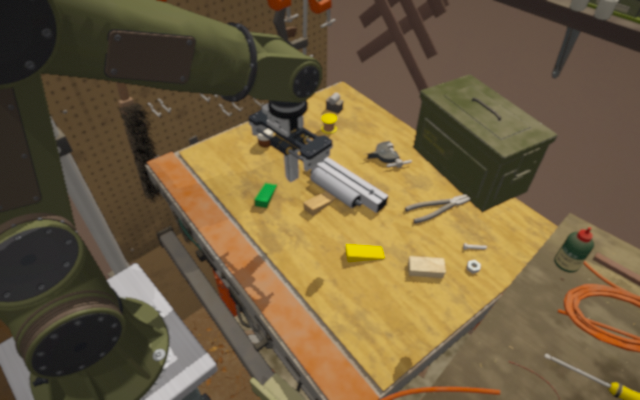

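```bash
python3 fin.py 17 298,68,346,157 245,26,400,70
python3 - <<'E'
from h import *
# ray-cast thick end top edge and block position before/after
c=np.load("wrist17.npy",allow_pickle=True).item(); n=np.array([np.cos(np.radians(3)),np.sin(np.radians(3))])
for u in (308,321,336): p=ray(c,u,151.5,.026); print("thick top edge q",p[:2]@n)
a=np.load("scene0.npy",allow_pickle=True).item()["pixels"].astype(int); b=np.load("scene17.npy",allow_pickle=True).item()["pixels"].astype(int)
print("block diff",abs(a-b)[250:285,400:452].max())
a=cloud(np.load("wrist5.npy",allow_pickle=True).item())
c=cloud(np.load("scene0.npy",allow_pickle=True).item())
E
```

```text
wedge rect ((570.858154296875, 14.014239311218262), (78.21562957763672, 45.33684158325195), 3.0156314373016357) slope [-0.17105841 -0.00327835] q range [0.53187282 0.60982976] t [-0.03537997  0.00365733] tmid -0.01586132086078758
q thick from plane z=26 0.5228823590011734 q tip z=4 0.651499795973121
roller axis q 1567 [0.62818412 0.02045926]
roller axis q 1554 [0.62826141 0.02042526]
roller axis q 6744 [0.62820671 0.02044877]
roller t mid -0.016062095489893496 0.13998655128557225
thick top edge q 0.5313914754069667
thick top edge q 0.5313811671670334
thick top edge q 0.5313692725980933
block diff 5
```

```bash
python3 -c "
from station import ctrl
print(ctrl.hand_in(), ctrl.get_obs()['time_s'])"
```

```text
the job is handed in; nothing more can be done
the job is handed in; nothing more can be done
```

The roller is against the robot-side face of the fence and chocked with the wooden wedge. I handed the job in at about 23.5 s, with the gripper well clear of everything.

**What I did:** I gripped the roller and set it down parallel to the fence, about 22 mm short. I then rolled it into the fence with both open fingers until they met a light resistance of 5–8 N. After that I slid the wedge in, thin end first, let go, and tapped its thick end; it met firm resistance of about 10 N straight away.

**Last checks:**
- **Roller:** its two ends lie at the same distance from the fence to within 0.1 mm, and its middle is within about 1 mm of the fence's middle. It did not move while I chocked it.
- **Wedge:** it is flat on the table and square to the roller to within a fraction of a degree. It is centred on the roller to about 0.3 mm. Its tip measures 616.4 mm, against 616.7 mm expected for touching.
- **Bystanders:** the block looks the same before and after. I never reached near the jar, but the arm partly hid it in the last scene picture, so I did not measure it again.

**Disagreement:** the roller's axis measured 39 mm from the fence's centre line instead of 40 mm, which is within the camera calibration. A height fit for the wedge's slope was unusable because of edge noise, so I used the thick-end edge instead.

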